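Stand the tipped liner cartons back up

ROBOT

A 6-joint arm with a two-finger parallel gripper is mounted at the origin on the work surface. World frame = base frame: x ahead of the robot, y to its left, z up, the work surface at z = 0. Lengths are in m, angles in rad, forces in N, time in s.
With the tool pointing down it reaches from about 0.35 to 0.975 m from the base axis. Payload 4.9 kg.
Tool frame: the origin (TCP) lies between the finger pads; the fingertips stand 19 mm ahead of it and the grasp point (between the pads) is the TCP; z points along the fingers, y is the direction in which the jaws open and shut (so a half turn about z gives the same grasp; the last joint's range is limited). The gripper opens to 85 mm and grips with 20 to 120 N. Pads are 22 mm wide; open, the fingers measure 114 mm over their backs; the gripper's body (76 mm by 85 mm) begins 54 mm behind the grasp point. The pads swing forward as they close: fully open they stand 13 mm farther back than shut.
Start: joints at [-1.267, 0.053, 1.613, -0, 1.476, -0.119], TCP at [0.256, -0.57, 0.25] pointing down, gripper open.
Joint ranges: [-3.01, 3.01], [-1.01, 2.22], [0.06, 2.58], [-1.02, 4.17], [0.09, 2.62], [-3.14, 3.14]. Speed limits (rad/s): [2.57, 2.57, 3.14, 3.14, 3.14, 3.14].

INTERFACE

Orientations are given as a unit quaternion [w, x, y, z].
In Python, from plant import state, grab_frame, calibration, job_done gives the robot as it stands. The module is installed in compiled form; this text tells all that it offers.
- The arm moves only by the tool servo_tool, never from a script. Its argument "deltas" is a list that holds one entry, the list of rows, each a list of 5 numbers: the finger opening in mm, from 0 to 85.4, then the shift along the world's x, y, z in mm, then the turn about the world's z in units of 6 degrees (1.0 is 6 degrees). A call has 1 to 5 rows; each row is the pose to reach, as a shift and turn from the pose commanded when the call began; what a row does not reach only later rows make up. A row lasts 1/8 s, in which the tool goes at most 62.5 mm and 10.7 degrees, less where a joint would pass 70% of its speed; a pose out of reach is approached as far as the arm can. A call with a gripper value outside its range is refused whole. The fingers move at their own pace and stop on an object; the grip force is fixed at half the most. Time passes only in rows, so rows that repeat a pose let the fingers close. It gives the time, the measured TCP pose, the force and the opening at its end, in the units of the state.
- state(): the state, without advancing time (a new reading comes with each control period).
- grab_frame(name): name is "side" or "top"; returns the picture (420x560x3 uint8, red, green, blue); there is no depth.
- calibration(name): a dict with "intrinsics" (3x3 intrinsics, pixels), "k1" (the pictures are not rectified: a ray, as slopes to the right and down, at radius r is drawn at 1 + k1 r^2 times it, then the intrinsics apply), "world_from_camera" (4x4, takes a point from camera to world coordinates). Camera axes: x right, y down, z forward; pixel columns grow to the right and rows downward; lengths in m; the calibration is good to about 2 mm. A picture is of the moment at which its call begins. calibration takes no time and is no camera call.
- job_done(): hands the job in, once; it reports no verdict.
The state is a dict: "time": time; "joint_pos": joint angles; "joint_vel": joint speeds; "joint_efforts": joint torques, N m; "tool_pos": TCP position; "tool_rot": TCP orientation; "contact_force": force on the tool from outside, world axes, zero at the start; "ft_torque": the same for the moment, N m; "gripper_width": opening from 0.0 (shut) to 1.0 (fully open).
Only numpy, scipy, OpenCV 4.12 (cv2) and the standard library are available. Lean on these libraries where they do the work, as an engineer would, in place of code of your own. Each camera call takes 0.05 s, during which the arm holds its last target.

TASK

The two outer liner cartons of the row on the kitting bench have tipped outwards and lean on the piston boxes: gently push each one back upright with the fingers, so that it stands by itself flat on its base where its foot already rests. Only push them, do not grip, lift or shove them along or push them over the other way, and leave everything else on the bench where it is.

Things in the scene. Friction and masses are not known exactly. Their poses are not given: they have to be found in the camera images.
- carton_left: left liner carton: kraft, green band, open top with a steel liner inside; 76 x 76 x 190 mm, 0.6 to 1.1 kg, loose. Origin: centre of underside, z up the carton. Leans 0.58 rad to the left (+y), its own +y face on the upper edge of box_left. Balances at about 0.43 rad: more upright than that it drops on to its base by itself and rocks briefly; pushed as far past upright it falls.
- carton_left_top_edge (a point): middle of the top edge of carton_left on its own +y face, the side it leans to (38 mm off its axis, 190 mm up it). At the start it is 159 mm above the table, 59 mm above the top of box_left, 104 mm out from the foot edge and clear of the box: a level push here towards the foot edge rights the carton, the edge climbing 31 mm (leave it room, or rise with it).
- carton_left_foot_edge (a point): middle of the bottom edge on the same +y side: the edge carton_left stands on while it leans and turns about when pushed. It is at table height.
- box_left: closed kraft box of a piston set with a green band, at the left: 150 mm along its x, 120 mm along its y, 100 mm high, 3 kg, loose; origin at the centre of its underside. carton_left leans on it. Bystander, stays put.
- carton_right: right liner carton: kraft, green band, open top with a steel liner inside; 76 x 76 x 190 mm, 0.6 to 1.1 kg, loose. Origin: centre of underside, z up the carton. Leans 0.58 rad to the right (-y), its own -y face on the upper edge of box_right. Balances at about 0.43 rad: more upright than that it drops on to its base by itself and rocks briefly; pushed as far past upright it falls.
- carton_right_top_edge (a point): middle of the top edge of carton_right on its own -y face, the side it leans to (38 mm off its axis, 190 mm up it). At the start it is 159 mm above the table, 59 mm above the top of box_right, 104 mm out from the foot edge and clear of the box: a level push here towards the foot edge rights the carton, the edge climbing 31 mm (leave it room, or rise with it).
- carton_right_foot_edge (a point): middle of the bottom edge on the same -y side: the edge carton_right stands on while it leans and turns about when pushed. It is at table height.
- box_right: closed kraft box of a piston set with a green band, at the right: 150 mm along its x, 120 mm along its y, 100 mm high, 3 kg, loose; origin at the centre of its underside. carton_right leans on it. Bystander, stays put.
- carton_middle: third carton of the row, like the other two (76 x 76 x 190 mm), standing upright between them; origin at the centre of its underside. Bystander, stays put.
- piston_a: aluminium piston, 64 mm across, 58 mm high, standing crown up in front of the row; origin at the centre of its underside. Bystander.
- piston_b: the same kind of piston, at the right-hand side of the bench. Bystander.
- con_rod: dark steel connecting rod lying flat at the left-hand side, 175 mm long, 90 mm wide at the big end, 24 mm high; origin under the big end's centre, rod along its x. Bystander.
- oil_seal: brown ring seal, 96 mm across, 11 mm high, lying flat at the left-hand side. Bystander.
- oil_pump: dark cast oil pump with an upright shaft, about 115 x 60 mm, 96 mm high, at the right-hand side; origin at the centre of its underside. Bystander.
There are look-alikes about, which are no part of the job. What is shaped like the carton_right but purple is not meant.

How it is judged:
By the outcome, as a careful person would: the job done as asked, in the order asked, and still so for the second after the job is handed in, with the robot touching nothing.
It also fails if it takes over 48 s, if anything falls off the work surface, if the arm or the gripper's body presses on something with over 40 N, if the wrist force passes 120 N, or if a joint passes its speed limit or range.

## Working session

There is one attempt and no reset: what is moved stays moved. The work goes in short steps, Python scripts to look and compute and a tool call to move; the robot and the scene stay as the last step left them, time stands still between calls to the robot, and variables do not carry over. Pictures are saved under pics/ and viewed, and the job is handed in when it is done.

Besides the shell and the picture viewer there is one more tool, called as name(argument=value, ...), one argument or row to a line, values as JSON. servo_tool: Moves the arm, as the interface text tells. Its arguments: {"type":"object","properties":{"deltas":{"type":"array","items":{"type":"array","items":{"type":"array","items":{"type":"number"}}}}},"required":["deltas"]}

```bash
mkdir -p pics
python3 - <<'E'
from plant import *
import cv2
for n in("side","top"):
    f=grab_frame(n); cv2.imwrite(f"pics/{n}0.png",f[:,:,::-1]); c=calibration(n); print(n,c["intrinsics"],c["k1"],c["world_from_camera"])
print(state())
E
```

```text
side [[386.97903374   0.         277.50174228]
 [  0.         386.97903374 210.14138334]
 [  0.           0.           1.        ]] -0.00834138306003189 [[ 0.99109202 -0.08510697  0.10243732  0.38729891]
 [-0.13188676 -0.52032287  0.84372388 -1.19197073]
 [-0.0185063  -0.84971814 -0.52691233  0.84733652]
 [ 0.          0.          0.          1.        ]]
top [[383.11020246   0.         274.30208485]
 [  0.         383.11020246 213.1100655 ]
 [  0.           0.           1.        ]] 0.001816916380534777 [[ 0.00470281 -0.99883531  0.04801988  0.50217796]
 [-0.99996318 -0.00504195 -0.00694394  0.0034381 ]
 [ 0.00717797 -0.04798546 -0.99882224  1.28772447]
 [ 0.          0.          0.          1.        ]]
{'time': 0.1, 'joint_pos': array([-1.26699937e+00,  5.32955979e-02,  1.61415721e+00,  8.65611662e-06,
        1.47599697e+00, -1.19009838e-01]), 'joint_vel': array([ 0.0007182 , -0.00212902, -0.00383815, -0.00100295,  0.00028828,
        0.00085242]), 'joint_efforts': array([-1.97199292e-04, -3.94901776e+01, -3.71363425e+01, -1.02983638e-04,
        3.90097004e-03,  3.86482066e-05]), 'tool_pos': array([ 0.25628896, -0.5694575 ,  0.24918266]), 'tool_rot': array([-9.24998136e-04,  9.77737065e-01,  2.09831765e-01, -8.13811955e-05]), 'contact_force': array([-0.42252515,  0.55318955, -0.53733029]), 'ft_torque': array([ 0.03391174, -0.00270111, -0.01029868]), 'gripper_width': 0.9974482282469368}
```

View pics/top0.png

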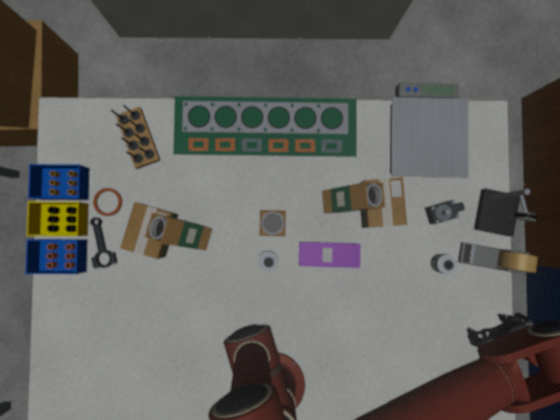

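View pics/side0.png

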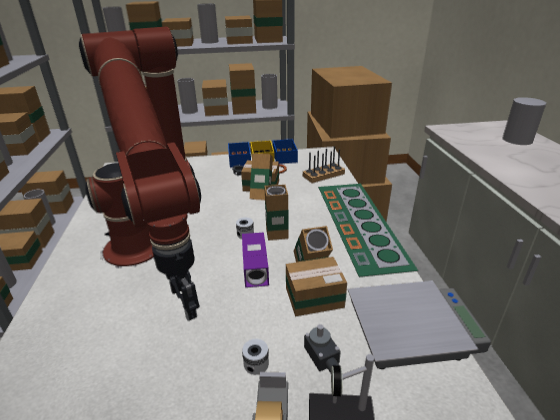

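The top view has +x up and +y to the left. carton_left is near (180,232) with its open top at (158,228). carton_right is near (355,197) with its open top at (374,194). The purple look-alike lies at (330,254). I'll zoom in on both cartons.

Run:
```python
import cv2
import numpy as np
t=cv2.imread("pics/top0.png")
a=cv2.resize(t[190:270,110:220],None,fx=7,fy=7,interpolation=cv2.INTER_CUBIC)
b=cv2.resize(t[165:245,310:420],None,fx=7,fy=7,interpolation=cv2.INTER_CUBIC)
cv2.imwrite("pics/tl.png",a);cv2.imwrite("pics/tr.png",b)
```

```text
(no output)
```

View pics/tl.png

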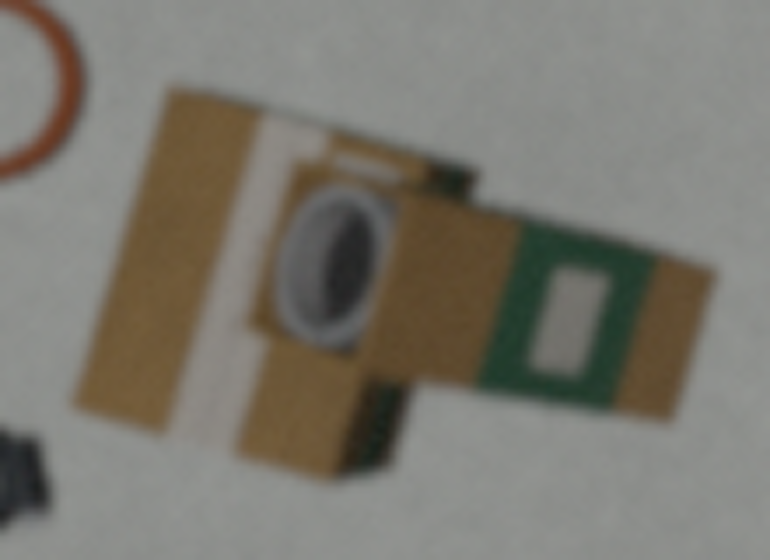

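View pics/tr.png

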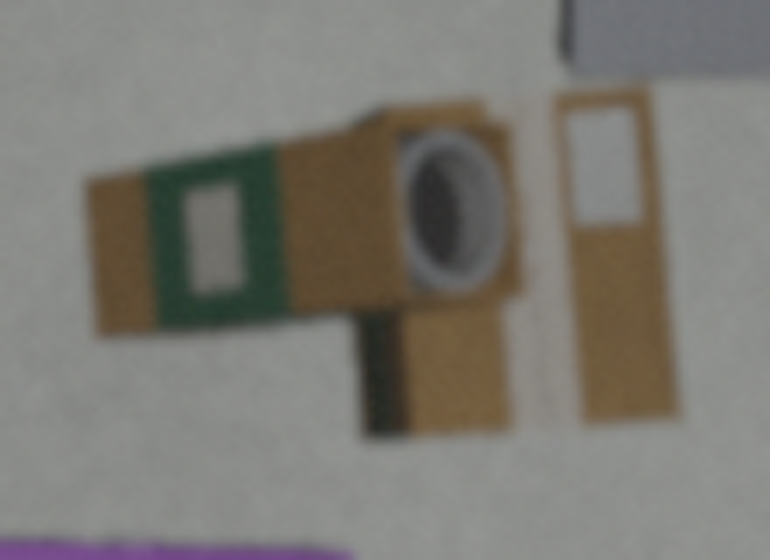

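```bash
cat > h.py <<'E'
import numpy as np, cv2
from plant import *
def cast(name,px,z):
    c=calibration(name);K=c["intrinsics"];T=c["world_from_camera"]
    px=np.atleast_2d(np.array(px,float))
    u=cv2.undistortPoints(px.reshape(-1,1,2),K,np.array([c["k1"],0,0,0.])).reshape(-1,2)
    d=np.c_[u,np.ones(len(u))]@T[:3,:3].T;o=T[:3,3]
    return o+d*((z-o[2])/d[:,2])[:,None]
E
python3 - <<'E'
from h import *
np.set_printoptions(precision=4,suppress=True)
for nm,off,E in (("L",(110,190),{.159:[(300,160),(250,330)],.2005:[(402,195),(362,370)],.0417:[(715,270),(672,420)],.1:[(172,88),(72,405),(340,478)]}),
  ("R",(310,165),{.159:[(508,123),(522,298)],.2005:[(392,122),(405,307)],.0417:[(85,180),(98,335)],.1:[(652,88),(680,420),(402,432)]})):
    for z,p in E.items():
        w=cast("top",np.array(p)/7+np.array(off)-.5+.5/7,z)
        print(nm,z,w[:,:2].tolist() and np.round(w[:,:2],4).tolist(),"mid",w[:2].mean(0)[:2],"len",np.linalg.norm(w[0]-w[1]), "dir",np.degrees(np.arctan2(*(w[1]-w[0])[1::-1])), np.linalg.norm(w[-1]-w[1]))
E
```

```text
L 0.159 [[0.5566, 0.3542], [0.4852, 0.3737]] mid [0.5209 0.364 ] len 0.07403145448470765 dir 164.75001108554682 0.0
L 0.2005 [[0.5407, 0.2999], [0.4699, 0.3147]] mid [0.5053 0.3073] len 0.072262928989735 dir 168.16597028727858 0.0
L 0.0417 [[0.5122, 0.1977], [0.4428, 0.2167]] mid [0.4775 0.2072] len 0.07195456413058421 dir 164.69904132533196 0.0
L 0.1 [[0.5911, 0.4297], [0.451, 0.4705], [0.4195, 0.3522]] mid [0.5211 0.4501] len 0.1458945284810467 dir 163.77631838673798 0.12239204315788071
R 0.159 [[0.65, -0.3239], [0.5758, -0.3292]] mid [ 0.6129 -0.3266] len 0.07447040616746947 dir -175.939730550433 0.0
R 0.2005 [[0.6447, -0.2645], [0.5691, -0.2692]] mid [ 0.6069 -0.2669] len 0.0757642339450967 dir -176.37589871557952 0.0
R 0.0417 [[0.6375, -0.1598], [0.5651, -0.1658]] mid [ 0.6013 -0.1628] len 0.07267712199146106 dir -175.28864214917914 0.0
R 0.1 [[0.6738, -0.4056], [0.5257, -0.4163], [0.5198, -0.2927]] mid [ 0.5998 -0.4109] len 0.14850350862483172 dir -175.8430159988675 0.12373336028482924
```

servo_tool(
  deltas=[
    [[30,40,20,0,1],[30,85,45,0,2.5],[30,130,70,0,4],[30,175,95,0,5.5],[30,220,118,0,7]],
  ],
)

```text
time: 0.72
tool_pos: [0.4776, -0.4507, 0.2497]
tool_rot: [-0.0, 0.836, 0.548, -0.0]
contact_force: [0.0, -0.1, 0.1]
gripper_width: 0.35
```

servo_tool(
  deltas=[
    [[30,45,25,0,1.5],[30,90,48,0,3],[30,130,70,0,4.2],[30,140,75,0,4.7],[30,140,75,0,4.7]],
  ],
)

```text
time: 1.35
tool_pos: [0.6169, -0.376, 0.2493]
tool_rot: [-0.001, 0.679, 0.734, -0.0]
contact_force: [-0.3, -0.7, -0.1]
gripper_width: 0.352
```

Run:
```python
from h import *
for n in("side","top"): cv2.imwrite(f"pics/{n}1.png",grab_frame(n)[:,:,::-1])
s=state();print(s["time"],s["tool_pos"],s["tool_rot"],s["gripper_width"],s["contact_force"])
```

```text
1.45 [ 0.61590062 -0.37712324  0.24973676] [-4.80216980e-04  6.79683616e-01  7.33505222e-01 -2.04353937e-04] 0.35362081373446763 [-0.24207     0.47661764 -0.89316292]
```

View pics/side1.png

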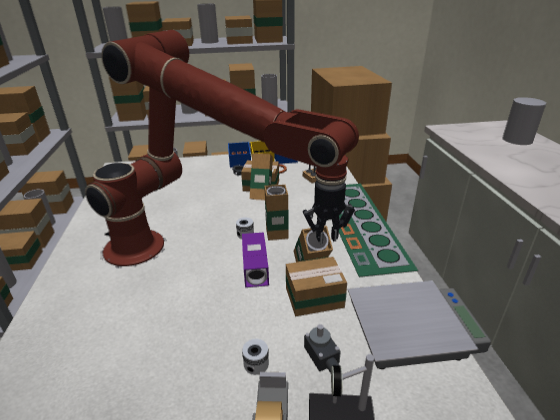

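View pics/top1.png

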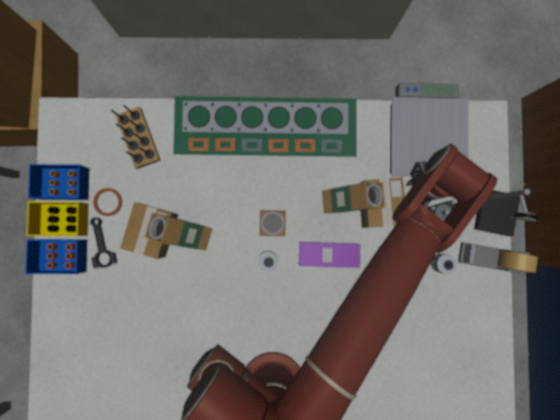

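The side view shows the fingers at (330,225), outside the right carton and clear of it. The top view shows the scene unchanged. Now I'll lower.

servo_tool(
  deltas=[
    [[30,0,0,-30,0],[30,0,0,-60,0],[30,0,0,-85,0],[30,0,0,-98,0],[30,0,0,-98,0]],
  ],
)

```text
time: 2.08
tool_pos: [0.6155, -0.3771, 0.1512]
tool_rot: [-0.001, 0.68, 0.733, -0.0]
contact_force: [-0.1, 0.1, 0.3]
gripper_width: 0.352
```

servo_tool(
  deltas=[
    [[30,-0.5,7,0,0],[30,-1,14,0,0],[30,-1.5,21,0,0],[30,-2,25,0,0],[30,-2,28,0,0]],
  ],
)

```text
time: 2.7
tool_pos: [0.6145, -0.3485, 0.1524]
tool_rot: [0.0, 0.679, 0.734, -0.0]
contact_force: [-0.4, -0.0, -0.1]
gripper_width: 0.347
```

Run:
```python
from h import *
f=grab_frame("side")[:,:,::-1]; cv2.imwrite("pics/side2.png",cv2.resize(f[150:330,230:400],None,fx=3.3,fy=3.3,interpolation=cv2.INTER_CUBIC))
```

```text
(no output)
```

View pics/side2.png

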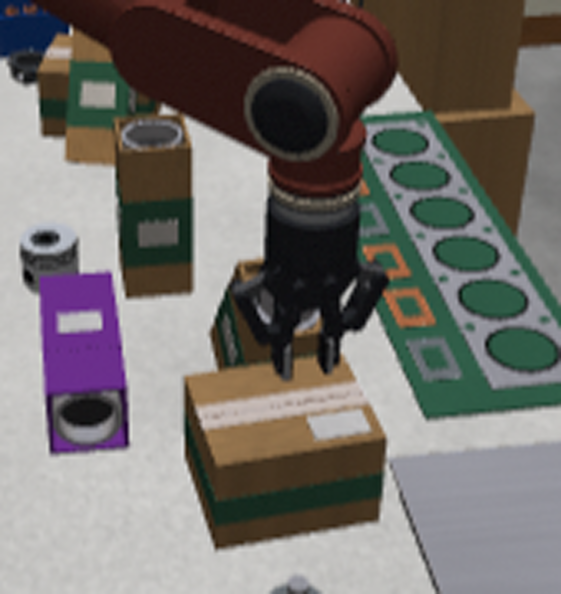

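servo_tool(
  deltas=[
    [[30,0,4,0,0],[30,-0.5,7,0,0],[30,-0.5,10,0,0],[30,-1,13,1,0],[30,-1,16,2,0]],
  ],
)

```text
time: 3.38
tool_pos: [0.6136, -0.3331, 0.1548]
tool_rot: [0.0, 0.679, 0.734, -0.0]
contact_force: [0.1, -0.8, 0.6]
gripper_width: 0.354
```

servo_tool(
  deltas=[
    [[30,0,3,2,0],[30,-0.5,6,4,0],[30,-0.5,9,6,0],[30,-1,12,7,0],[30,-1,12,7,0]],
  ],
)

```text
time: 4.0
tool_pos: [0.6125, -0.3206, 0.1613]
tool_rot: [-0.0, 0.679, 0.734, 0.0]
contact_force: [0.4, 0.5, 0.4]
gripper_width: 0.354
```

```bash
cat > look.py <<'E'
from h import *
import sys
k=sys.argv[1]; f={n:grab_frame(n)[:,:,::-1] for n in("side","top")}
s=state();print(s["time"],s["tool_pos"],s["contact_force"])
for n in f: cv2.imwrite(f"pics/{n}{k}raw.png",f[n])
ys,xs=[int(v) for v in sys.argv[2:4]];yt,xt=[int(v) for v in sys.argv[4:6]]
a=cv2.resize(f["side"][ys:ys+150,xs:xs+130],(390,450),interpolation=cv2.INTER_CUBIC)
b=cv2.resize(f["top"][yt:yt+150,xt:xt+130],(390,450),interpolation=cv2.INTER_CUBIC)
cv2.imwrite(f"pics/z{k}.png",np.hstack([a,b]))
E
python3 look.py 3 170 250 150 310
```

```text
4.1 [ 0.61237083 -0.32084955  0.16113338] [-0.1964807   0.32566247  0.13284037]
```

View pics/z3.png

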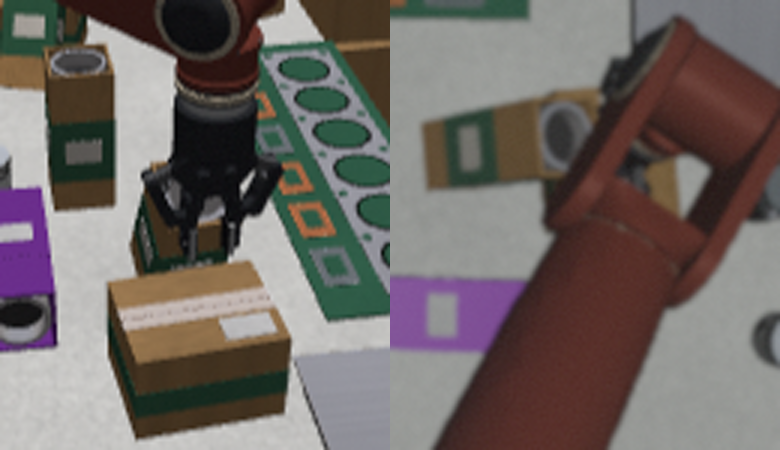

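The right carton has started to lift: its green band now shows above the box edge in the side view, and its base has not moved in the top view. I'll keep pushing slowly.

servo_tool(
  deltas=[
    [[30,0,3,2,0],[30,-0.5,6,4,0],[30,-0.5,8,5,0],[30,-0.5,10,6,0],[30,-0.5,10,6,0]],
  ],
)

```text
time: 4.72
tool_pos: [0.612, -0.3108, 0.1675]
tool_rot: [0.0, 0.679, 0.734, 0.0]
contact_force: [0.4, 0.3, -0.6]
gripper_width: 0.348
```

```bash
python3 look.py 4 170 250 150 310
```

```text
4.825 [ 0.61194279 -0.31094487  0.1672952 ] [0.79048659 0.1558703  0.36500933]
```

View pics/z4.png

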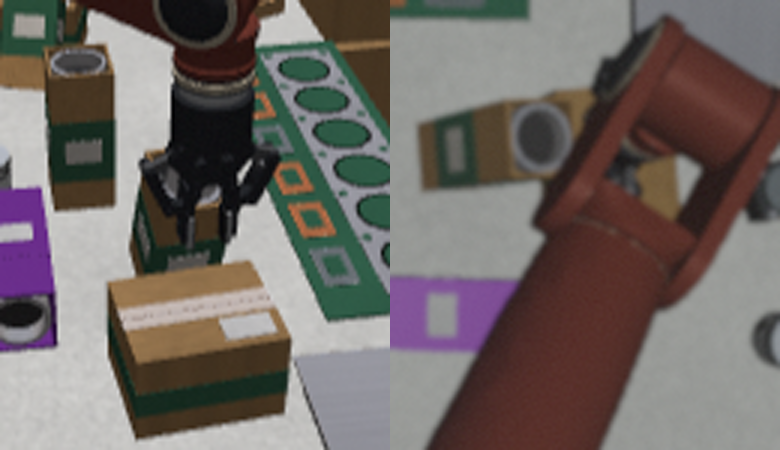

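servo_tool(
  deltas=[
    [[30,0,2,1,0],[30,0,4,2,0],[30,-0.5,6,3,0],[30,-0.5,7,4,0],[30,-0.5,8,4,0]],
  ],
)

```text
time: 5.45
tool_pos: [0.6115, -0.3029, 0.1715]
tool_rot: [0.0, 0.679, 0.734, 0.0]
contact_force: [0.6, 0.8, 0.4]
gripper_width: 0.345
```

```bash
python3 look.py 5 170 250 150 310
```

```text
5.55 [ 0.61144123 -0.30284201  0.17131766] [-0.27563569 -0.30583656 -0.25486987]
```

View pics/z5.png

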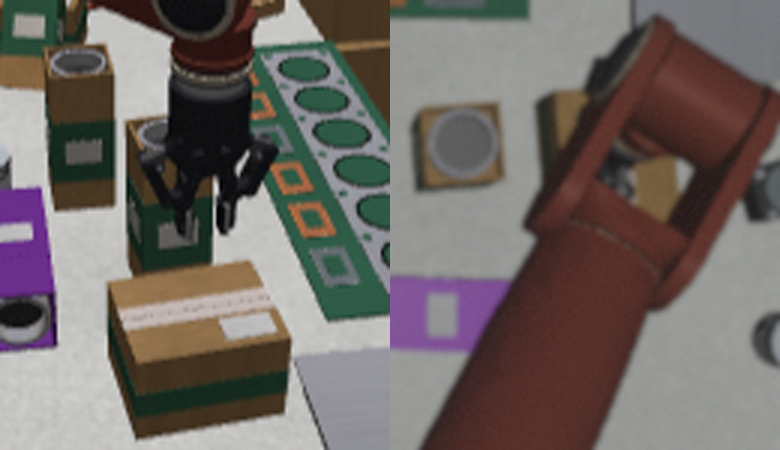

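The right carton now stands upright: in the top view its top is a square at about (460,145) in the crop, on its old footprint. I'll back off and move over to the left one.

servo_tool(
  deltas=[
    [[30,1,-15,0,0],[30,3,-40,15,0],[30,3,-45,55,0],[30,3,-45,100,0],[30,3,-45,135,0]],
  ],
)

```text
time: 6.18
tool_pos: [0.6145, -0.3495, 0.3087]
tool_rot: [0.001, 0.68, 0.734, 0.0]
contact_force: [0.6, 0.3, 0.4]
gripper_width: 0.351
```

servo_tool(
  deltas=[
    [[30,-4,40,0,-0.2],[30,-10,100,0,-0.6],[30,-16,160,0,-1.0],[30,-22,220,0,-1.4],[30,-28,280,0,-1.8]],
  ],
)

```text
time: 6.8
tool_pos: [0.5864, -0.0671, 0.3066]
tool_rot: [0.0, 0.746, 0.666, 0.0]
contact_force: [0.8, 0.1, 0.2]
gripper_width: 0.355
```

servo_tool(
  deltas=[
    [[30,-6,60,0,-0.3],[30,-12,120,0,-0.6],[30,-18,180,0,-0.9],[30,-24,240,0,-1.2],[30,-30,300,0,-1.4]],
  ],
)

```text
time: 7.42
tool_pos: [0.5568, 0.2333, 0.3067]
tool_rot: [0.0, 0.793, 0.61, 0.0]
contact_force: [0.8, -0.0, 0.0]
gripper_width: 0.35
```

servo_tool(
  deltas=[
    [[30,-10,50,0,0],[30,-20,100,0,0],[30,-22,140,0,0],[30,-22,180,0,0],[30,-22,180,0,0]],
  ],
)

```text
time: 8.05
tool_pos: [0.5346, 0.4137, 0.3058]
tool_rot: [-0.0, 0.791, 0.611, -0.0]
contact_force: [0.0, -0.6, 0.3]
gripper_width: 0.35
```

```bash
python3 look.py 6 130 210 150 100; python3 -c "
from plant import state; s=state(); print(s['tool_rot'],s['joint_pos'])"
```

```text
8.15 [0.5350047  0.41160201 0.30605428] [-0.35482104 -0.14114961  0.85299927]
[ 3.01916072e-04  7.92180513e-01  6.10286716e-01 -2.60407227e-04] [ 5.45875375e-01  1.43120230e-01  1.42404733e+00 -6.57609113e-04
  1.57487612e+00  8.03824098e-01]
```

View pics/top6raw.png

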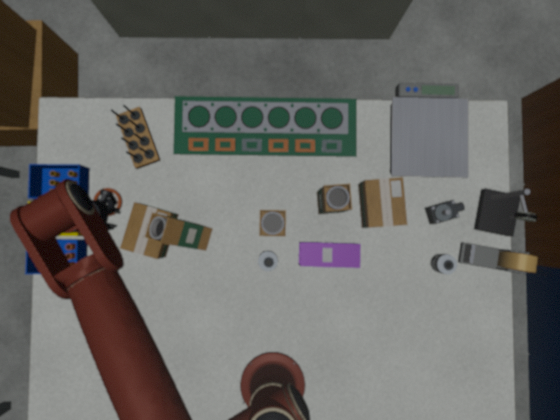

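View pics/side6raw.png

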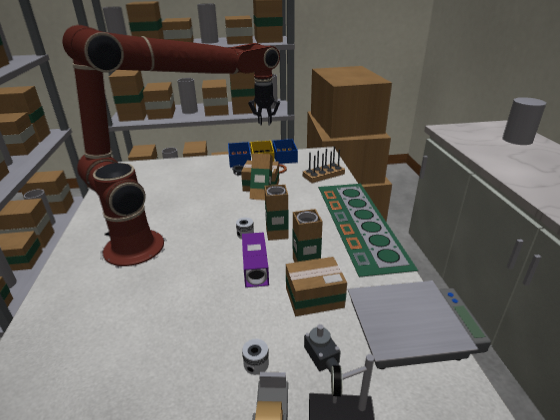

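The right carton stands at top-view (335,198), and box_right at (383,202) has not moved. The gripper is outside the left carton with yaw -14.8°. Next I'll lower, approach along (-0.26,-0.965) and push.

servo_tool(
  deltas=[
    [[30,0,0,-40,0],[30,0,0,-85,0],[30,0,0,-125,0],[30,0,0,-154,0],[30,0,0,-154,0]],
  ],
)

```text
time: 8.78
tool_pos: [0.5334, 0.4095, 0.1489]
tool_rot: [-0.0, 0.793, 0.61, -0.003]
contact_force: [-1.5, -0.3, -0.3]
gripper_width: 0.351
```

servo_tool(
  deltas=[
    [[30,-2,-7,0,0],[30,-3.5,-13,0,0],[30,-5,-19,0,0],[30,-6.5,-25,0,0],[30,-8,-30,0,0]],
  ],
)

```text
time: 9.4
tool_pos: [0.5264, 0.3817, 0.1526]
tool_rot: [0.0, 0.792, 0.61, 0.0]
contact_force: [-0.0, -0.3, -0.0]
gripper_width: 0.349
```

```bash
python3 look.py 7 130 210 160 100
```

```text
9.5 [0.5262883  0.38156804 0.15230673] [0.02213519 0.26569799 0.34343899]
```

View pics/z7.png

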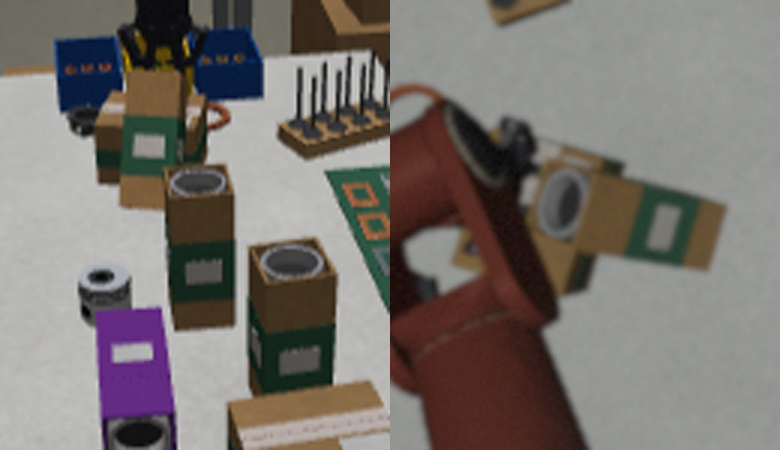

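servo_tool(
  deltas=[
    [[30,-1,-4,0,0],[30,-2,-7,0,0],[30,-2.5,-10,0,0],[30,-3.5,-13,1,0],[30,-4,-16,2,0]],
  ],
)

```text
time: 10.12
tool_pos: [0.5223, 0.3658, 0.1543]
tool_rot: [-0.0, 0.792, 0.61, -0.0]
contact_force: [-0.2, 0.0, 0.6]
gripper_width: 0.349
```

servo_tool(
  deltas=[
    [[30,-1,-3,2,0],[30,-1.5,-6,4,0],[30,-2.5,-9,6,0],[30,-3,-12,7,0],[30,-3,-12,7,0]],
  ],
)

```text
time: 10.75
tool_pos: [0.5195, 0.3538, 0.1615]
tool_rot: [0.0, 0.792, 0.61, 0.0]
contact_force: [-0.1, 0.2, -0.1]
gripper_width: 0.351
```

```bash
python3 look.py 8 130 210 160 100
```

```text
10.85 [0.51942819 0.35399276 0.16126529] [ 0.59848262 -0.84992564  0.24239159]
```

View pics/z8.png

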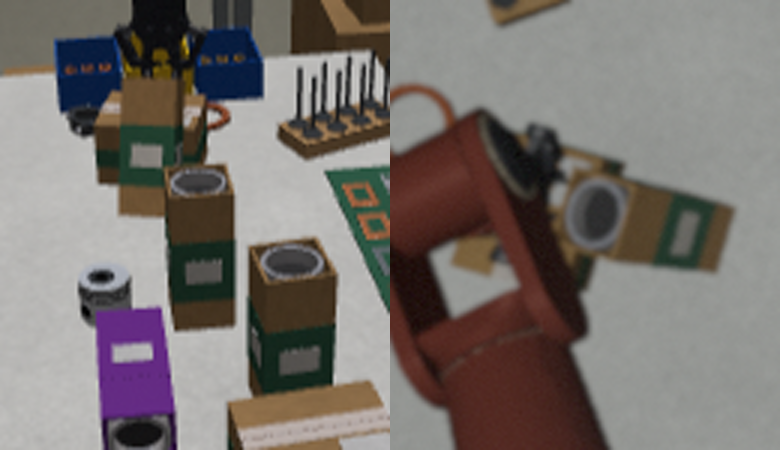

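The left carton is turning up: the side view shows it steeper, and the top view shows its opening now more face-on at (598,214) in the crop. I'll continue gently.

servo_tool(
  deltas=[
    [[30,-0.5,-2,1,0],[30,-1,-4,2,0],[30,-1.5,-6,3,0],[30,-2,-7,4,0],[30,-2,-8,5,0]],
  ],
)

```text
time: 11.48
tool_pos: [0.5174, 0.346, 0.1664]
tool_rot: [-0.0, 0.792, 0.61, 0.0]
contact_force: [0.1, -0.3, 0.2]
gripper_width: 0.349
```

```bash
python3 look.py 9 130 210 160 100
```

```text
11.575 [0.51753728 0.34601047 0.16652301] [ 0.09241833 -0.41865606  0.42576238]
```

View pics/z9.png

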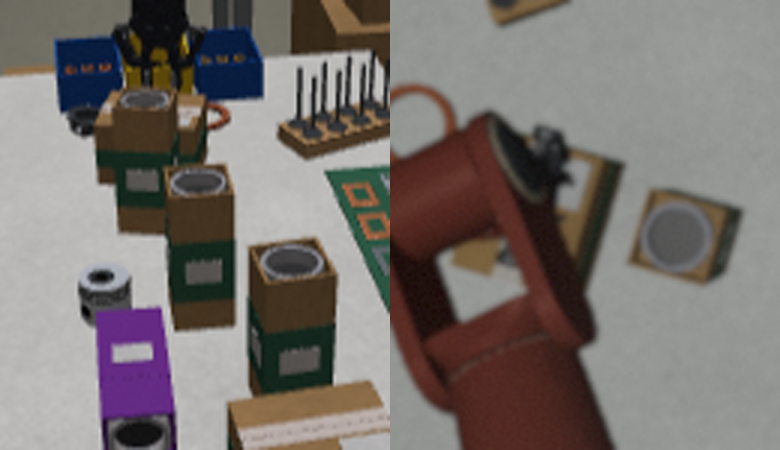

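The left carton has dropped towards upright. I'll retreat outwards, go up, then check.

servo_tool(
  deltas=[
    [[30,3,12,0,0],[30,10,38,5,0],[30,12,45,50,0],[30,12,45,100,0],[30,12,45,140,0]],
  ],
)

```text
time: 12.2
tool_pos: [0.5297, 0.3922, 0.3087]
tool_rot: [0.0, 0.792, 0.611, 0.001]
contact_force: [-0.1, 0.3, 0.4]
gripper_width: 0.351
```

servo_tool(
  deltas=[
    [[30,-30,20,0,0],[30,-70,30,0,0],[30,-100,40,0,0],[30,-100,40,0,0],[30,-100,40,0,0]],
  ],
)

```text
time: 12.82
tool_pos: [0.4298, 0.4314, 0.3064]
tool_rot: [0.0, 0.792, 0.61, 0.0]
contact_force: [-0.6, -0.5, -0.3]
gripper_width: 0.349
```

```bash
python3 look.py 10 130 210 160 100
python3 - <<'E'
import cv2
t=cv2.imread("pics/top10raw.png")
a=cv2.resize(t[190:270,110:220],None,fx=7,fy=7,interpolation=cv2.INTER_CUBIC)
b=cv2.resize(t[165:245,310:420],None,fx=7,fy=7,interpolation=cv2.INTER_CUBIC)
cv2.imwrite("pics/tl2.png",a);cv2.imwrite("pics/tr2.png",b)
E
```

```text
12.925 [0.43024743 0.43097015 0.30617174] [0.71672713 0.58052535 0.11323225]
```

View pics/tl2.png

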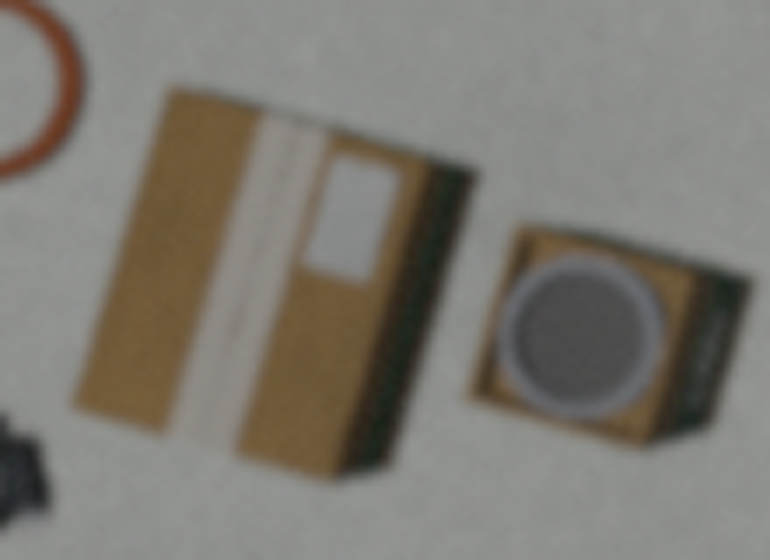

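View pics/tr2.png

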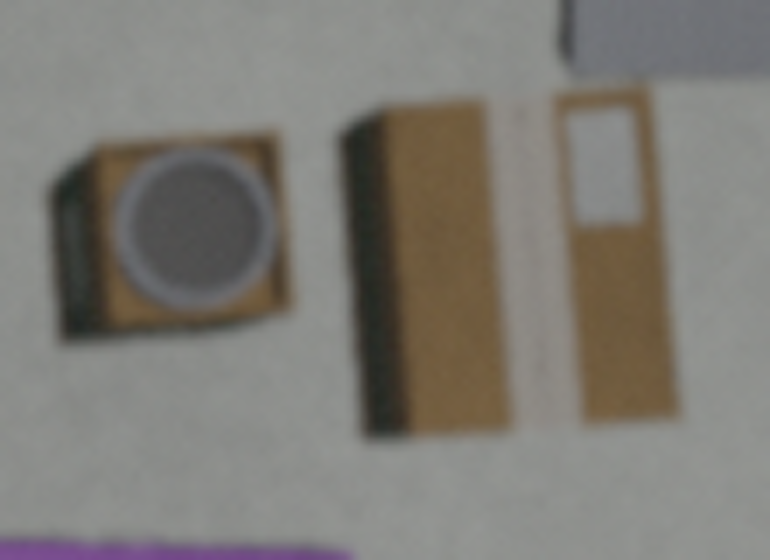

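View pics/side10raw.png

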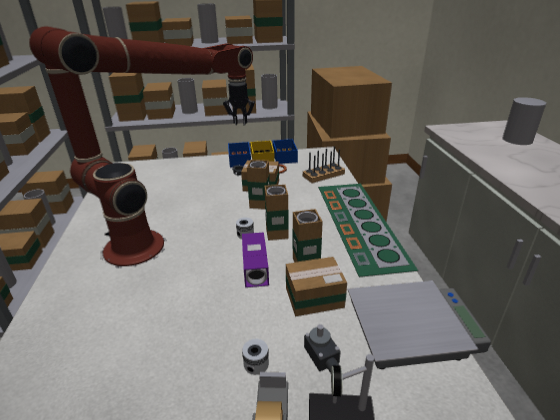

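Run:
```python
from h import *
np.set_printoptions(precision=4,suppress=True)
for nm,off,z,p in (("L out foot (.494,.266)",(110,190),.19,[(520,228),(472,398)]),("L in",(110,190),.19,[(692,268),(648,442)]),("L base in",(110,190),0,[(752,280),(712,430)]),
 ("R out foot (.6056,-.2245)",(310,165),.19,[(280,130),(292,305)]),("R in",(310,165),.19,[(98,147),(108,325)]),("R base in",(310,165),0,[(52,190),(65,342)])):
    w=cast("top",np.array(p)/7+np.array(off)-.5+.5/7,z); print(nm,w.mean(0)[:2],np.linalg.norm(w[0]-w[1]))
a=cv2.imread("pics/top0.png").astype(int);b=cv2.imread("pics/top10raw.png").astype(int)
d=(np.abs(cv2.blur(a.astype(np.float32),(3,3))-cv2.blur(b.astype(np.float32),(3,3))).max(2)>25).astype(np.uint8)
n,_,st,_=cv2.connectedComponentsWithStats(d)
print([s.tolist() for s in st[1:] if s[4]>8])
```

```text
L out foot (.494,.266) [0.4931 0.2636] 0.07173487935040178
L in [0.4763 0.1925] 0.07288863098343759
L base in [0.472  0.1956] 0.07398585018546594
R out foot (.6056,-.2245) [ 0.6065 -0.2231] 0.07233506113865872
R in [ 0.5984 -0.1478] 0.07345758317616292
R base in [ 0.6005 -0.1525] 0.07364009971187548
[[316, 183, 33, 32, 289], [326, 183, 40, 29, 764], [379, 182, 7, 26, 115], [367, 184, 13, 24, 217], [338, 193, 5, 12, 52], [145, 212, 22, 29, 406], [163, 218, 55, 37, 1107], [187, 230, 8, 12, 69], [0, 232, 178, 188, 14838], [354, 313, 206, 107, 10453], [208, 323, 76, 97, 3905], [529, 322, 4, 4, 13], [541, 372, 3, 4, 9], [272, 377, 5, 5, 19], [537, 377, 4, 8, 11], [284, 389, 27, 31, 474], [248, 397, 20, 15, 64]]
```

Both cartons stand with their outer edges 2 to 3 mm from the measured foot edges, and nothing changed in the picture apart from the cartons and the arm. Handing in.

```bash
python3 -c "
from plant import *
print(job_done(), state()['time'])"
```

```text
the job is handed in; nothing more can be done
the job is handed in; nothing more can be done
```

Both outer cartons are back upright on their bases where their feet rested. I pushed the right one first, then the left, with slightly opened fingers against the top edge, going slowly until each passed its balance point and dropped. The job was handed in after about 13 s of the 48 s allowed; `job_done()` gives no verdict.

- **Position:** the upright outer edges are 2–3 mm from the foot edges I estimated at the start, which is within the measuring accuracy. Seen from above, the tops and bases of each carton line up to within about 5 mm.
- **Forces:** the force on the tool stayed under about 2 N at every reading.
- **Bystanders:** comparing the before and after top views shows changes only at the two cartons and the arm. The arm hid part of the left side, around the connecting rod, in the last top picture, so I could not check that part. The arm was never low over it.
- **Disagreements:** none of the checks failed or disagreed.

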